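# Zero the model turntable in the middle of its gear play

## Robot

A 6-joint arm with a two-finger parallel gripper is mounted at the origin on the work surface. World frame = base frame: x ahead of the robot, y to its left, z up, the work surface at z = 0. Lengths are in m, angles in degrees, forces in N, time in s.
With the tool pointing down it reaches from about 0.25 to 0.85 m from the base axis. Payload 12.5 kg.
Tool frame: the origin (TCP) lies between the finger pads; the fingertips stand 17 mm ahead of it and the grasp point (between the pads) lies 2 mm behind it; z points along the fingers, y is the line along which they close (so a half turn about z gives the same grasp; the last joint's range is limited). The gripper opens to 93 mm and grips with 3 to 60 N. Pads are 15 mm wide; open, the fingers measure 128 mm over their backs; the gripper's body (75 mm by 188 mm) begins 65 mm behind the grasp point.
Start: joints at [68.434, 20.094, 94.641, -0, 65.266, -4.847], TCP at [0.158, 0.527, 0.236] pointing down, gripper open.
Joint ranges: [-157.81, 157.81], [-45, 120.19], [0.68, 151.7], [-89.99, 269.99], [4.06, 180], [-164.3, 164.3]. Speed limits (degrees/s): [127.2, 127.2, 159.86, 180, 180, 180].

## Interface

Orientations are given as a 3x3 rotation matrix whose columns are the frame's x, y, z axes.
In Python, from plant import manip gives the robot as it stands.
- The arm moves only by the tool arm_command, never from a script. Its argument "increments" is a list of rows, each an object of numbers: "tx", "ty", "tz": the shift along the tool's x, y, z in cm; "wx", "wy", "wz": the turn, a rotation vector about the tool's x, y, z in degrees. In form: [{"tx": .., "ty": .., "tz": .., "wx": .., "wy": .., "wz": ..}, ...]. A call has exactly 5 rows; each row shifts and turns the commanded pose from where the row before left it, along the tool's axes as they then stand; what a row does not reach is not made up. A row lasts 1/8 s, in which the tool goes at most 62.5 mm and 10.7 degrees, less where a joint would pass 70% of its speed; a pose out of reach is approached as far as the arm can. A call with a gripper value outside its range is refused whole. "claw" is the gripper's target within -1 to 1 (fully open at 1, half-way at 0, shut at -1), set as the call begins (left out, the last holds). The fingers move at their own pace and stop on an object; "newtons" is the grip in N (left out, the last holds). Time passes only in rows, so rows that do not move let the fingers close, or fill a call up. It gives the time, the measured TCP pose, the force, the opening and the grip force at its end, in the units of the state.
- manip.get_state(): the state, without advancing time (a new reading comes with each control period).
- manip.get_image(name): name is "scene" or "top"; returns (picture, depth): 384x512x3 uint8, red, green, blue; 384x512 float32, m along the optical axis (not along the pixel's ray), 0 where there is no reading.
- manip.get_calibration(name): a dict with "fx", "fy", "cx", "cy" (pixels), "k1" (the pictures are not rectified: a ray, as slopes to the right and down, at radius r is drawn at 1 + k1 r^2 times it, then the intrinsics apply), "rvec" (rotation vector, rad) and "tvec" (3), from world to camera coordinates, as OpenCV has them. Camera axes: x right, y down, z forward; pixel columns grow to the right and rows downward; lengths in m; the calibration is good to about 2 mm. A picture is of the moment at which its call begins. get_calibration takes no time and is no camera call.
- manip.close_job(): hands the job in; it is judged then, once.
The state is a dict: "time_s": time; "q": joint angles; "joint_vel": joint speeds; "joint_efforts": joint torques, N m; "position": TCP position; "ee_rot": TCP orientation; "force": force on the tool from outside, world axes, zero at the start; "wrist_torque": the same for the moment, N m; "width": finger opening in m; "gripper_force": force on a finger pad.
Only numpy, scipy, OpenCV 4.12 (cv2) and the standard library are available. Lean on these libraries where they do the work, as an engineer would, in place of code of your own. Each camera call takes 0.05 s, during which the arm holds its last target. There are 200 camera calls.

## Task

The model turntable's hand crank has free play in its worn gears. By its handle, gently swing the crank towards the readout box until you feel the gears push back, then away from the box until they push back on that side, without straining them. Then leave the crank in the middle of that free play, let go, and press the zero button on the readout box fully down and release it; leave everything else where it is.

Things in the scene. Friction and masses are not known exactly. Their poses are not given: they have to be found in the camera images.
- drive: turntable drive, fixed: a grey base plate 385 x 180 x 20 mm with a round aluminium gear housing (150 mm across, top 60 mm above the table) at the end nearer the robot and a round plywood turntable, 210 mm across, with a white model building (70 x 90 x 120 mm) fixed on it, at the other. Origin on the table below the crank's pivot; x axis along the plate to the turntable. The gears and the ends of the play are hidden inside
- pivot (a point): the crank's pivot: the point on its vertical axis 70 mm above the table, at the housing's centre. The crank turns freely (about 0.5 N at the handle) within its play, which is 36 to 72 mm in all along the handle's path; its middle lies up to 45 mm to either side of the base plate's centre line. The handle starts somewhere within the play, not at its middle, and stays where it is left
- handle (a point): mid-grip of the crank's handle, 105 mm above the table: an upright round black post 18 mm thick, from 76 to 126 mm, on a flat steel arm (top 76 mm) that swings level, 120 mm from the pivot. Beyond either end of the play the gears push back like a spring, 2 N per mm of handle travel. 8 N at the handle feels an end plainly (under 4 N is too little); over 20 N strains the gears
- crank: the crank itself: steel hub and arm with the handle post. Origin on the table below the pivot; its x axis points from the handle to the pivot
- readout: readout box, fixed, 100 x 120 x 45 mm, grey with a dark screen, standing on the robot's right-hand (-y) side of the drive; origin at the centre of its underside
- zero_top (a point): centre of the top of the zero button, a round black push button 26 mm across in a 42 mm grey collar on top of the readout box (button top about 67 mm above the table); it is pressed straight down 6 mm, against a spring that takes 5 N at the bottom, and springs back
- zero (a joint): how far the zero button is pressed: 0 m up, 0.006 m fully down
- tower: white model tower of card, 50 x 50 x 130 mm, on the green cutting mat; origin at the centre of its underside
- sanding_block: cork sanding block, 40 x 80 x 28 mm, lying on the table before the drive; origin at the centre of its underside
- bottle: small brown glass bottle, 42 mm across, 75 mm tall, beside the drive; origin at the centre of its underside
- cup: white cup, 72 mm across, 80 mm tall; origin at the centre of its underside
- card_stack: stack of paper sheets, 140 x 100 x 20 mm; origin at the centre of its underside
- brush: flat paint brush about 190 mm long, lying on the cutting mat
- knife: craft knife about 140 mm long, 12 mm thick, lying on the cutting mat
Not all that is in view belongs to the job. Leave any red look-alike of the readout alone.

How it is judged (in metres and radians):
On the way, in this order (a step that is already met when the one before it is completed fails the run):
1. the crank has been pushed against the gears at the readout's end of its play (at least 4 N at the handle) (value of joint gear above 0.0166 rad), for 0.1 s.
2. then against the gears at the other end of its play (at least 4 N at the handle) (value of joint gear below -0.0166 rad), for 0.1 s.
3. then, with the crank let go within 5 mm of the middle of its play, the zero button is pressed at least 4 mm (horizontal distance between handle and mid_play below 0.005 m and contact force between the fingers and crank below 0.1 N and value of joint zero above 0.004 m), for 0.1 s.
At the end, for the whole second after the job is handed in: the crank rests with its handle within 5 mm of the middle of its free play, and the zero button is up again (horizontal distance between handle and mid_play below 0.005 m and value of joint zero below 0.001 m and angular speed of crank below 0.05 rad/s); the robot touches nothing.
It fails at once if the gears are strained: the crank is pushed more than 20 N (at the handle) past an end of its play (value of joint gear above 0.083 rad or value of joint gear below -0.083 rad).
It fails at once if the tower, the sanding block, the bottle, the cup, the stack of paper, the brush or the knife is moved by more than 20 mm (distance of any of tower, sanding_block, bottle, cup, card_stack, brush, knife from where it was at the start of the episode above 0.02 m).
It also fails if it takes over 59 s, if anything falls off the work surface, if the arm or the gripper's body presses on something with over 40 N, if the wrist force passes 120 N, or if a joint passes its speed limit or range.

## Working session

There is one attempt and no reset: what is moved stays moved. The work goes in short steps, Python scripts to look and compute and a tool call to move; the robot and the scene stay as the last step left them, time stands still between calls to the robot, and variables do not carry over. Pictures are saved under pics/ and viewed, at most 10 in all, crops included, and the job is handed in when it is done.

Besides the shell and the picture viewer there is one more tool, called after ">>>" as name(argument=value, ...), one argument or row to a line, values as JSON. arm_command: Moves the arm, as the interface text tells. Its arguments: {"type":"object","properties":{"increments":{"type":"array","items":{"type":"object","properties":{"tx":{"type":"number"},"ty":{"type":"number"},"tz":{"type":"number"},"wx":{"type":"number"},"wy":{"type":"number"},"wz":{"type":"number"}}}},"claw":{"type":"number"},"newtons":{"type":"number"}},"required":["increments"]}

```bash
mkdir -p pics
cat > h.py <<'E'
import numpy as np,cv2
from plant import manip
def load(n):
    d=np.load(f'pics/{n}.npz'); return d['p'],d['d']
def snap(n,f):
    p,d=manip.get_image(n); np.savez(f'pics/{f}.npz',p=p,d=d); cv2.imwrite(f'pics/{f}.png',p[:,:,::-1]); return p,d
def ray(n,u,v):
    c=manip.get_calibration(n); x=(u-c['cx'])/c['fx'];y=(v-c['cy'])/c['fy']
    a,b=x,y
    for _ in range(20):
        s=1+c['k1']*(a*a+b*b); a,b=x/s,y/s
    R=cv2.Rodrigues(np.array(c['rvec'],float))[0];t=np.array(c['tvec'],float).ravel()
    return -R.T@t, R.T@np.array([a,b,1.0])
def onz(n,u,v,z):
    o,r=ray(n,u,v); return o+r*(z-o[2])/r[2]
def ondepth(n,u,v,d):
    o,r=ray(n,u,v); return o+r*d
def proj(n,P):
    c=manip.get_calibration(n);R=cv2.Rodrigues(np.array(c['rvec'],float))[0];t=np.array(c['tvec'],float).ravel()
    q=R@np.array(P,float)+t;a,b=q[0]/q[2],q[1]/q[2];s=1+c['k1']*(a*a+b*b)
    return c['fx']*a*s+c['cx'],c['fy']*b*s+c['cy']
E
python3 - <<'E'
from h import *
snap('top','t0');snap('scene','s0')
s=manip.get_state();print(s)
for n in('top','scene'):print(n,ray(n,256,192))
a=cv2.imread('pics/t0.png');b=cv2.imread('pics/s0.png')
E
```

```text
{'time_s': 0.1, 'q': array([ 6.84337023e+01,  2.01212200e+01,  9.46720198e+01, -9.14617142e-04,
        6.52648381e+01, -4.84793326e+00]), 'joint_vel': array([-0.03172735,  0.04041321, -0.00734156, -0.13143976, -0.01135506,
        0.0219575 ]), 'joint_efforts': array([-8.99260012e-04, -4.98029387e+01, -2.85701877e+01,  6.99915807e-02,
        2.39367946e-02, -3.58370016e-05]), 'position': array([0.15809948, 0.52649459, 0.23516392]), 'ee_rot': array([[-9.57732251e-01,  2.87660921e-01, -3.59111192e-04],
       [ 2.87661136e-01,  9.57731785e-01, -9.48015756e-04],
       [ 7.12251168e-05, -1.01124760e-03, -9.99999486e-01]]), 'force': array([-0.18663503, -0.38708358,  0.01152808]), 'wrist_torque': array([ 0.01571849, -0.00646382, -0.03055675]), 'gripper_force': 0.0, 'width': 0.09284143093375388}
top (array([ 3.79320832e-01, -1.18096623e-03,  1.57334417e+00]), array([ 0.09930032,  0.00561805, -0.9951253 ]))
scene (array([1.04574044, 0.48674006, 1.10223433]), array([-0.43476456, -0.39499701, -0.80946579]))
```

View pics/t0.png

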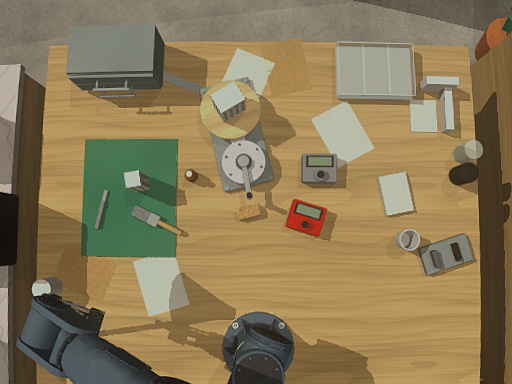

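View pics/s0.png

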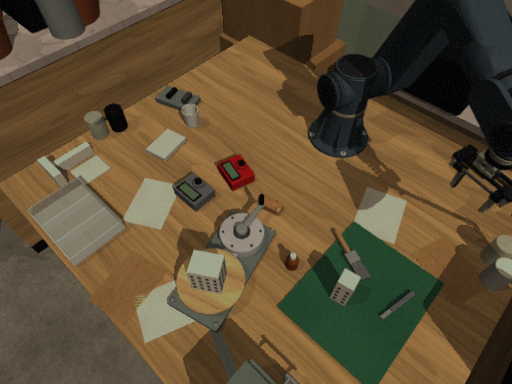

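Top view: the housing is at about (244,162), with the crank arm running to the black handle at (249,195). The grey readout is at (320,168) with its button near (320,175). Could be mistaken for the readout: the red box (306,217) and the grey two-knob device (447,254). For the handle: the bottle (191,175) and the dark cylinder (463,174). I choose the grey box with the screen (320,168) and the post at (249,195).

Run:
```python
from h import *
a=cv2.imread('pics/t0.png')[130:230,210:345];b=cv2.imread('pics/s0.png')[165:265,165:300]
c=np.vstack([cv2.resize(a,None,fx=4,fy=3*4/4,interpolation=2)[:0],])if 0 else None
cv2.imwrite('pics/c0.png',np.hstack([cv2.resize(a,(400,296)),cv2.resize(b,(400,296))]) if 0 else np.vstack([cv2.resize(a,(405,300),interpolation=2),cv2.resize(b,(405,300),interpolation=2)]))
p,d=load('t0');g=cv2.cvtColor(p,cv2.COLOR_RGB2GRAY)
def blobs(n,f,x0,x1,y0,y1,th):
    p,d=load(f);g=p.max(2)[y0:y1,x0:x1]
    k,l,s,c=cv2.connectedComponentsWithStats((g<th).astype('uint8'))
    for i in range(1,k):
        if s[i,4]>12:
            u,v=c[i]+[x0,y0]; print(n,u.round(1),v.round(1),s[i],'z.067',onz(n,u,v,.067)[:2].round(4),'z.126',onz(n,u,v,.126)[:2].round(4),'dep',ondepth(n,u,v,d[int(v+.5),int(u+.5)]).round(3))
blobs('top','t0',235,262,180,205,60);blobs('top','t0',300,340,150,190,60)
blobs('scene','s0',250,275,188,212,60);blobs('scene','s0',170,216,170,212,60)
# housing: light disc
for n,f,x0,x1,y0,y1 in(('top','t0',215,275,135,190),('scene','s0',212,275,205,260)):
    p,d=load(f);h=cv2.cvtColor(p,cv2.COLOR_RGB2HSV)[y0:y1,x0:x1]
    m=((h[...,1]<35)&(h[...,2]>150)).astype('uint8')
    cs=cv2.findContours(m,0,1)[0];c=max(cs,key=cv2.contourArea);e=cv2.fitEllipse(cv2.convexHull(c))
    u,v=e[0][0]+x0,e[0][1]+y0;print(n,'ell',u,v,e[1],onz(n,u,v,.06))
```

```text
top 248.9 195.1 [12 13  5  5 14] z.067 [0.519  0.0313] z.126 [0.5135 0.03  ] dep [0.514 0.03  0.123]
top 310.4 163.6 [ 7  6 13 11 23] z.067 [ 0.6268 -0.1768] z.126 [ 0.6171 -0.1699] dep [ 0.63  -0.179  0.048]
top 319.8 173.9 [17 21  7  7 16] z.067 [ 0.5915 -0.2085] z.126 [ 0.5832 -0.2004] dep [ 0.592 -0.209  0.064]
scene 261.0 199.3 [ 9  6  5 12 54] z.067 [0.5009 0.0158] z.126 [0.5319 0.0426] dep [0.527 0.038 0.116]
scene 197.0 180.7 [22  7 10  8 57] z.067 [ 0.5988 -0.2094] z.126 [ 0.6243 -0.1697] dep [ 0.599 -0.21   0.066]
scene 189.1 191.5 [  6  11  26  21 119] z.067 [ 0.6506 -0.1934] z.126 [ 0.6731 -0.1547] dep [ 0.643 -0.207  0.046]
scene 195.5 199.7 [  4  19  41  21 199] z.067 [ 0.6588 -0.1502] z.126 [ 0.6808 -0.1139] dep [ 0.652 -0.161  0.05 ]
top ell 243.38268852233887 163.26340866088867 (41.976009368896484, 48.64925003051758) [0.62845035 0.05051371 0.06      ]Traceback (most recent call last):
  File "<stdin>", line 18, in <module>
cv2.error: OpenCV(4.12.0) /io/opencv/modules/imgproc/src/shapedescr.cpp:361: error: (-201:Incorrect size of input array) There should be at least 5 points to fit the ellipse in function 'fitEllipseNoDirect'
```

View pics/c0.png

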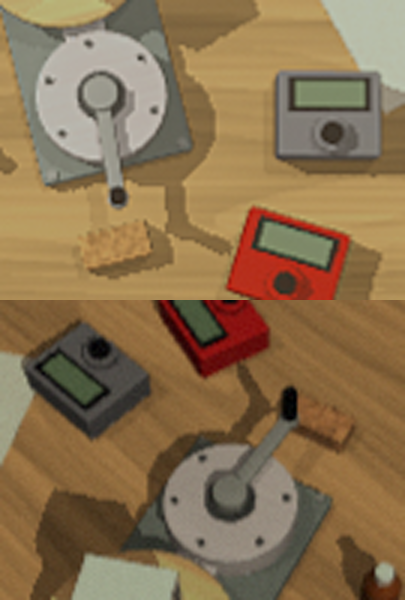

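The crop confirms it: the grey box has its button at top-view (320.5,174) and the black post is at (249,195). The red box is a separate object. Next I refine the pivot and the button.

Run:
```python
from h import *
def cloud(n,f,x0,x1,y0,y1):
    p,d=load(f);return np.array([[*ondepth(n,u,v,d[v,u]),*p[v,u]] for v in range(y0,y1) for u in range(x0,x1) if d[v,u]>0])
def circ(P):
    e=cv2.minEnclosingCircle(P[:,:2].astype('float32')); return np.round(e[0],4),round(e[1],4)
def med(P): return P[:,:3].mean(0).round(4),len(P)
for n,f,b in(('top','t0',(205,280,95,205)),('scene','s0',(205,285,185,265))):
    C=cloud(n,f,*b);z=C[:,2]
    near=np.hypot(C[:,0]-.63,C[:,1]-.05)<.09
    h=C[near&(abs(z-.06)<.008)];print(n,'housing',circ(h))
    # LSQ circle on convex hull points
    H=cv2.convexHull(h[:,:2].astype('float32'))[:,0];A=np.c_[2*H,np.ones(len(H))];s=np.linalg.lstsq(A,(H**2).sum(1),rcond=None)[0];print(' lsq',s[:2].round(4),np.sqrt(s[2]+s[0]**2+s[1]**2).round(4))
    hd=C[(np.hypot(C[:,0]-.515,C[:,1]-.03)<.04)&(z>.085)];print(' handle',med(hd),hd[:,2].max())
    hub=C[(np.hypot(C[:,0]-.63,C[:,1]-.05)<.04)&(z>.07)];print(' hub',med(hub),hub[:,2].max())
    arm=C[near&(z>.07)&(z<.085)&(C[:,0]<.59)];print(' arm',med(arm))
for n,f,b in(('top','t0',(300,342,150,190)),('scene','s0',(170,220,168,212))):
    C=cloud(n,f,*b);bt=C[(C[:,2]>.052)&(C[:,2]<.08)];print(n,'button+collar',med(bt),circ(bt))
    k=bt[bt[:,3:].max(1)<75];print('  dark',med(k),circ(k))
```

```text
Traceback (most recent call last):
  File "h.py", line 17, in ondepth
    o,r=ray(n,u,v); return o+r*d
        ~~~^^^^^^^
  File "h.py", line 8, in ray
    c=manip.get_calibration(n); x=(u-c['cx'])/c['fx'];y=(v-c['cy'])/c['fy']
ValueError: time passes only in moves, steps and waits
```

```bash
sed -i "s/c=manip.get_calibration(n)/c=cal(n)/; s/^from plant import manip/from plant import manip\nfrom functools import lru_cache\ncal=lru_cache(manip.get_calibration)/" h.py
cat > m.py <<'E'
from h import *
def cloud(n,f,x0,x1,y0,y1):
    p,d=load(f);return np.array([[*ondepth(n,u,v,d[v,u]),*p[v,u]] for v in range(y0,y1) for u in range(x0,x1) if d[v,u]>0])
def circ(P):
    e=cv2.minEnclosingCircle(P[:,:2].astype('float32')); return np.round(e[0],4),round(e[1],4)
def med(P): return P[:,:3].mean(0).round(4),len(P)
E
python3 - <<'E'
from m import *
for n,f,b in(('top','t0',(205,280,95,205)),('scene','s0',(205,285,185,265))):
    C=cloud(n,f,*b);z=C[:,2]
    near=np.hypot(C[:,0]-.63,C[:,1]-.05)<.09
    h=C[near&(abs(z-.06)<.008)];print(n,'housing',circ(h))
    H=cv2.convexHull(h[:,:2].astype('float32'))[:,0];A=np.c_[2*H,np.ones(len(H))];s=np.linalg.lstsq(A,(H**2).sum(1),rcond=None)[0];print(' lsq',s[:2].round(4),np.sqrt(s[2]+s[0]**2+s[1]**2).round(4))
    hd=C[(np.hypot(C[:,0]-.515,C[:,1]-.03)<.04)&(z>.085)];print(' handle',med(hd),hd[:,2].max())
    hub=C[(np.hypot(C[:,0]-.63,C[:,1]-.05)<.04)&(z>.07)];print(' hub',med(hub),hub[:,2].max())
    arm=C[near&(z>.07)&(z<.085)&(C[:,0]<.59)];print(' arm',med(arm))
for n,f,b in(('top','t0',(300,342,150,190)),('scene','s0',(170,220,168,212))):
    C=cloud(n,f,*b);bt=C[(C[:,2]>.052)&(C[:,2]<.08)];print(n,'button+collar',med(bt),circ(bt))
    k=bt[bt[:,3:].max(1)<75];print('  dark',med(k),circ(k))
E
```

```text
top housing (array([0.6361, 0.0501]), 0.0755)
 lsq [0.636  0.0504] 0.0744
 handle (array([0.5162, 0.0299, 0.1224]), 27) 0.1293168583255806
 hub (array([0.6269, 0.0489, 0.0793]), 149) 0.08936672706498339
 arm (array([0.566 , 0.0386, 0.0758]), 74)
scene housing (array([0.6385, 0.0519]), 0.0759)
 lsq [0.6387 0.0527] 0.0745
 handle (array([0.523 , 0.0349, 0.1113]), 50) 0.12592952084307774
 hub (array([0.6301, 0.0522, 0.0777]), 152) 0.0839341395667974
 arm (array([0.5648, 0.0406, 0.0744]), 66)
top button+collar (array([ 0.605 , -0.2094,  0.0594]), 153) (array([ 0.6259, -0.2066]), 0.0525)
  dark (array([ 0.5974, -0.2119,  0.066 ]), 44) (array([ 0.6183, -0.2292]), 0.0428)
scene button+collar (array([ 0.5993, -0.2053,  0.0601]), 78) (array([ 0.5971, -0.2082]), 0.0204)
  dark (array([ 0.599 , -0.2058,  0.0604]), 70) (array([ 0.5971, -0.2082]), 0.0204)
```

>>> arm_command(
  increments=[
    {"wz": -8.8},
    {"wz": -8.8},
    {"wz": -8.9},
    {"tx": -2.4, "ty": -4.9},
    {"tx": -2.5, "ty": -5.0},
  ],
  claw=1,
)

```text
invalid input
```

>>> arm_command(
  increments=[
    {"tx": -2.5, "ty": -5.0},
    {"tx": -2.5, "ty": -5.0},
    {"tx": -2.5, "ty": -5.0},
    {"tx": -2.5, "ty": -5.0},
    {"tx": -2.5, "ty": -5.0},
  ],
)

```text
invalid input
```

>>> arm_command(
  increments=[
    {"tx": -2.5, "ty": -5.0},
    {"tx": -2.5, "ty": -5.0},
    {"tx": -2.5, "ty": -5.0},
    {"tx": -2.4, "ty": -5.0},
    {},
  ],
)

```text
invalid input
```

Rows probably need all six fields.

>>> arm_command(
  increments=[
    {"tx": 0, "ty": 0, "tz": 0, "wx": 0, "wy": 0, "wz": -8.8},
    {"tx": 0, "ty": 0, "tz": 0, "wx": 0, "wy": 0, "wz": -8.8},
    {"tx": 0, "ty": 0, "tz": 0, "wx": 0, "wy": 0, "wz": -8.9},
    {"tx": -2.4, "ty": -4.9, "tz": 0, "wx": 0, "wy": 0, "wz": 0},
    {"tx": -2.5, "ty": -5.0, "tz": 0, "wx": 0, "wy": 0, "wz": 0},
  ],
  claw=1,
)

```text
time_s: 0.72
position: [0.2236, 0.4363, 0.2352]
ee_rot: [[-0.985, -0.171, -0.0], [-0.171, 0.985, -0.001], [0.0, -0.001, -1.0]]
force: [1.7, 0.4, 0.8]
width: 0.0932
gripper_force: 0.0
```

>>> arm_command(
  increments=[
    {"tx": -2.46, "ty": -5.0, "tz": 0, "wx": 0, "wy": 0, "wz": 0},
    {"tx": -2.46, "ty": -5.0, "tz": 0, "wx": 0, "wy": 0, "wz": 0},
    {"tx": -2.46, "ty": -5.0, "tz": 0, "wx": 0, "wy": 0, "wz": 0},
    {"tx": -2.46, "ty": -5.0, "tz": 0, "wx": 0, "wy": 0, "wz": 0},
    {"tx": -2.46, "ty": -5.0, "tz": 0, "wx": 0, "wy": 0, "wz": 0},
  ],
)

```text
time_s: 1.35
position: [0.3877, 0.2104, 0.2356]
ee_rot: [[-0.985, -0.17, 0.0], [-0.17, 0.985, 0.0], [-0.0, 0.0, -1.0]]
force: [1.7, 0.9, 0.3]
width: 0.0931
gripper_force: 0.0
```

>>> arm_command(
  increments=[
    {"tx": -2.46, "ty": -5.0, "tz": 0, "wx": 0, "wy": 0, "wz": 0},
    {"tx": -2.46, "ty": -5.0, "tz": 0, "wx": 0, "wy": 0, "wz": 0},
    {"tx": -2.46, "ty": -5.0, "tz": 0, "wx": 0, "wy": 0, "wz": 0},
    {"tx": -2.46, "ty": -5.0, "tz": 0, "wx": 0, "wy": 0, "wz": 0},
    {"tx": 0, "ty": 0, "tz": 0, "wx": 0, "wy": 0, "wz": 0},
  ],
)

```text
time_s: 1.98
position: [0.5191, 0.0291, 0.2351]
ee_rot: [[-0.986, -0.166, -0.0], [-0.166, 0.986, -0.0], [0.0, -0.0, -1.0]]
force: [-1.0, 0.6, -0.6]
width: 0.0927
gripper_force: 0.0
```

>>> arm_command(
  increments=[
    {"tx": 0, "ty": 0.1, "tz": 3.0, "wx": 0, "wy": 0, "wz": 0},
    {"tx": 0, "ty": 0, "tz": 3.0, "wx": 0, "wy": 0, "wz": 0},
    {"tx": 0, "ty": 0, "tz": 3.0, "wx": 0, "wy": 0, "wz": 0},
    {"tx": 0, "ty": 0, "tz": 2.5, "wx": 0, "wy": 0, "wz": 0},
    {"tx": 0, "ty": 0, "tz": 1.5, "wx": 0, "wy": 0, "wz": 0},
  ],
)

```text
time_s: 2.6
position: [0.5169, 0.0333, 0.1045]
ee_rot: [[-0.985, -0.171, -0.002], [-0.171, 0.985, 0.0], [0.002, 0.0, -1.0]]
force: [0.5, -0.3, 0.5]
width: 0.0931
gripper_force: 0.0
```

>>> arm_command(
  increments=[
    {"tx": 0, "ty": 0, "tz": 0, "wx": 0, "wy": 0, "wz": 0},
    {"tx": 0, "ty": 0, "tz": 0, "wx": 0, "wy": 0, "wz": 0},
    {"tx": 0, "ty": 0, "tz": 0, "wx": 0, "wy": 0, "wz": 0},
    {"tx": 0, "ty": 0, "tz": 0, "wx": 0, "wy": 0, "wz": 0},
    {"tx": 0, "ty": 0, "tz": 0, "wx": 0, "wy": 0, "wz": 0},
  ],
  claw=-1,
  newtons=10,
)

```text
time_s: 3.22
position: [0.5179, 0.0326, 0.1059]
ee_rot: [[-0.985, -0.17, 0.0], [-0.17, 0.985, -0.0], [-0.0, -0.0, -1.0]]
force: [-0.6, -0.1, 0.2]
width: 0.0479
gripper_force: 0.0
```

>>> arm_command(
  increments=[
    {"tx": 0, "ty": 0, "tz": 0, "wx": 0, "wy": 0, "wz": 0},
    {"tx": 0, "ty": 0, "tz": 0, "wx": 0, "wy": 0, "wz": 0},
    {"tx": 0, "ty": 0, "tz": 0, "wx": 0, "wy": 0, "wz": 0},
    {"tx": 0, "ty": 0, "tz": 0, "wx": 0, "wy": 0, "wz": 0},
    {"tx": 0, "ty": 0, "tz": 0, "wx": 0, "wy": 0, "wz": 0},
  ],
)

```text
time_s: 3.85
position: [0.5178, 0.0326, 0.1056]
ee_rot: [[-0.985, -0.17, -0.0], [-0.17, 0.985, -0.0], [0.0, -0.0, -1.0]]
force: [0.4, -1.4, 0.2]
width: 0.018
gripper_force: 10.0
```

>>> arm_command(
  increments=[
    {"tx": 0, "ty": -0.12, "tz": 0, "wx": 0, "wy": 0, "wz": -0.57},
    {"tx": 0, "ty": -0.12, "tz": 0, "wx": 0, "wy": 0, "wz": -0.57},
    {"tx": 0, "ty": -0.12, "tz": 0, "wx": 0, "wy": 0, "wz": -0.57},
    {"tx": 0, "ty": -0.12, "tz": 0, "wx": 0, "wy": 0, "wz": -0.57},
    {"tx": 0, "ty": -0.12, "tz": 0, "wx": 0, "wy": 0, "wz": -0.57},
  ],
)

```text
time_s: 4.47
position: [0.5189, 0.0267, 0.1056]
ee_rot: [[-0.976, -0.219, -0.0], [-0.219, 0.976, -0.0], [0.0, 0.0, -1.0]]
force: [-1.2, -0.2, 1.1]
width: 0.0179
gripper_force: 10.0
```

>>> arm_command(
  increments=[
    {"tx": 0, "ty": -0.12, "tz": 0, "wx": 0, "wy": 0, "wz": -0.57},
    {"tx": 0, "ty": -0.12, "tz": 0, "wx": 0, "wy": 0, "wz": -0.57},
    {"tx": 0, "ty": -0.12, "tz": 0, "wx": 0, "wy": 0, "wz": -0.57},
    {"tx": 0, "ty": -0.12, "tz": 0, "wx": 0, "wy": 0, "wz": -0.57},
    {"tx": 0, "ty": -0.12, "tz": 0, "wx": 0, "wy": 0, "wz": -0.57},
  ],
)

```text
time_s: 5.1
position: [0.5203, 0.0208, 0.1056]
ee_rot: [[-0.964, -0.268, -0.0], [-0.268, 0.964, -0.0], [0.0, -0.0, -1.0]]
force: [-1.3, 0.0, 0.6]
width: 0.018
gripper_force: 10.0
```

>>> arm_command(
  increments=[
    {"tx": 0, "ty": -0.12, "tz": 0, "wx": 0, "wy": 0, "wz": -0.57},
    {"tx": 0, "ty": -0.12, "tz": 0, "wx": 0, "wy": 0, "wz": -0.57},
    {"tx": 0, "ty": -0.12, "tz": 0, "wx": 0, "wy": 0, "wz": -0.57},
    {"tx": 0, "ty": -0.12, "tz": 0, "wx": 0, "wy": 0, "wz": -0.57},
    {"tx": 0, "ty": -0.12, "tz": 0, "wx": 0, "wy": 0, "wz": -0.57},
  ],
)

```text
time_s: 5.72
position: [0.5219, 0.0151, 0.1056]
ee_rot: [[-0.949, -0.315, -0.0], [-0.315, 0.949, -0.0], [0.0, 0.0, -1.0]]
force: [-2.9, -0.7, 1.6]
width: 0.0177
gripper_force: 10.0
```

>>> arm_command(
  increments=[
    {"tx": 0.02, "ty": -0.12, "tz": 0, "wx": 0, "wy": 0, "wz": -0.4},
    {"tx": 0.02, "ty": -0.12, "tz": 0, "wx": 0, "wy": 0, "wz": -0.4},
    {"tx": 0.01, "ty": -0.12, "tz": 0, "wx": 0, "wy": 0, "wz": -0.5},
    {"tx": 0, "ty": -0.12, "tz": 0, "wx": 0, "wy": 0, "wz": -0.5},
    {"tx": 0, "ty": -0.12, "tz": 0, "wx": 0, "wy": 0, "wz": -0.5},
  ],
)

```text
time_s: 6.35
position: [0.5238, 0.0094, 0.1057]
ee_rot: [[-0.936, -0.353, 0.001], [-0.353, 0.936, 0.0], [-0.001, -0.0, -1.0]]
force: [1.9, 3.0, -2.6]
width: 0.0178
gripper_force: 10.0
```

>>> arm_command(
  increments=[
    {"tx": -0.01, "ty": -0.06, "tz": 0, "wx": 0, "wy": 0, "wz": -0.28},
    {"tx": -0.01, "ty": -0.06, "tz": 0, "wx": 0, "wy": 0, "wz": -0.28},
    {"tx": -0.01, "ty": -0.06, "tz": 0, "wx": 0, "wy": 0, "wz": -0.28},
    {"tx": 0, "ty": -0.06, "tz": 0, "wx": 0, "wy": 0, "wz": -0.28},
    {"tx": 0, "ty": -0.06, "tz": 0, "wx": 0, "wy": 0, "wz": -0.28},
  ],
)

```text
time_s: 6.98
position: [0.5249, 0.0066, 0.1056]
ee_rot: [[-0.927, -0.375, 0.0], [-0.375, 0.927, -0.0], [0.0, -0.0, -1.0]]
force: [2.0, 2.0, -2.0]
width: 0.0182
gripper_force: 10.0
```

>>> arm_command(
  increments=[
    {"tx": 0, "ty": -0.1, "tz": 0, "wx": 0, "wy": 0, "wz": -0.48},
    {"tx": 0, "ty": -0.1, "tz": 0, "wx": 0, "wy": 0, "wz": -0.48},
    {"tx": 0, "ty": -0.1, "tz": 0, "wx": 0, "wy": 0, "wz": -0.48},
    {"tx": 0, "ty": -0.1, "tz": 0, "wx": 0, "wy": 0, "wz": -0.48},
    {"tx": 0, "ty": -0.1, "tz": 0, "wx": 0, "wy": 0, "wz": -0.48},
  ],
)

```text
time_s: 7.6
position: [0.5268, 0.0021, 0.1056]
ee_rot: [[-0.91, -0.414, -0.0], [-0.414, 0.91, 0.0], [0.0, 0.0, -1.0]]
force: [0.4, 4.2, -1.7]
width: 0.018
gripper_force: 10.0
```

>>> arm_command(
  increments=[
    {"tx": -0.01, "ty": -0.05, "tz": 0, "wx": 0, "wy": 0, "wz": -0.24},
    {"tx": -0.01, "ty": -0.05, "tz": 0, "wx": 0, "wy": 0, "wz": -0.24},
    {"tx": 0, "ty": -0.05, "tz": 0, "wx": 0, "wy": 0, "wz": -0.24},
    {"tx": 0, "ty": -0.05, "tz": 0, "wx": 0, "wy": 0, "wz": -0.24},
    {"tx": 0, "ty": 0, "tz": 0, "wx": 0, "wy": 0, "wz": 0},
  ],
)

```text
time_s: 8.22
position: [0.5276, 0.0005, 0.1056]
ee_rot: [[-0.903, -0.429, -0.001], [-0.429, 0.903, 0.0], [0.001, 0.001, -1.0]]
force: [-1.0, 5.2, 0.6]
width: 0.0174
gripper_force: 10.0
```

>>> arm_command(
  increments=[
    {"tx": 0, "ty": -0.05, "tz": 0, "wx": 0, "wy": 0, "wz": -0.24},
    {"tx": 0, "ty": -0.05, "tz": 0, "wx": 0, "wy": 0, "wz": -0.24},
    {"tx": 0, "ty": -0.05, "tz": 0, "wx": 0, "wy": 0, "wz": -0.24},
    {"tx": 0, "ty": 0, "tz": 0, "wx": 0, "wy": 0, "wz": 0},
    {"tx": 0, "ty": 0, "tz": 0, "wx": 0, "wy": 0, "wz": 0},
  ],
)

```text
time_s: 8.85
position: [0.5281, -0.0007, 0.1056]
ee_rot: [[-0.898, -0.44, -0.001], [-0.44, 0.898, 0.001], [0.001, 0.001, -1.0]]
force: [-2.1, 7.1, 1.9]
width: 0.0178
gripper_force: 10.0
```

```bash
cat > avg.py <<'E'
from h import *
P=[];F=[]
for _ in range(8):
    manip.get_image('top');s=manip.get_state();P.append(s['position']);F.append(s['force'])
R=np.array(s['ee_rot']);p=np.mean(P,0);f=np.mean(F,0)
d=np.array([.637,.051])-p[:2];print('t',s['time_s'],'pos',p.round(4),'F',f.round(2),'tool F',(R.T@f).round(2),'std',np.std(F,0).round(2),'ang',np.degrees(np.arctan2(d[1],d[0])).round(2),'rad',np.hypot(*d).round(4),'toolang',np.degrees(np.arctan2(-R[1,0],-R[0,0])).round(2))
E
python3 avg.py
```

```text
t 9.25 pos [ 0.5281 -0.0007  0.1056] F [-2.59  6.56  1.06] tool F [-0.56  7.03 -1.05] std [0.37 0.36 0.57] ang 25.39 rad 0.1205 toolang 26.11
```

>>> arm_command(
  increments=[
    {"tx": 0, "ty": -0.05, "tz": 0, "wx": 0, "wy": 0, "wz": -0.24},
    {"tx": 0, "ty": -0.05, "tz": 0, "wx": 0, "wy": 0, "wz": -0.24},
    {"tx": 0, "ty": 0, "tz": 0, "wx": 0, "wy": 0, "wz": 0},
    {"tx": 0, "ty": 0, "tz": 0, "wx": 0, "wy": 0, "wz": 0},
    {"tx": 0, "ty": 0, "tz": 0, "wx": 0, "wy": 0, "wz": 0},
  ],
)

```text
time_s: 9.88
position: [0.5285, -0.0014, 0.1056]
ee_rot: [[-0.894, -0.448, -0.001], [-0.448, 0.894, 0.001], [0.001, 0.001, -1.0]]
force: [-2.5, 8.0, 1.4]
width: 0.0173
gripper_force: 10.0
```

```bash
python3 avg.py
```

```text
t 10.275 pos [ 0.5285 -0.0014  0.1056] F [-2.91  7.55  1.48] tool F [-0.78  8.06 -1.47] std [0.44 0.47 0.58] ang 25.79 rad 0.1205 toolang 26.59
```

>>> arm_command(
  increments=[
    {"tx": -0.01, "ty": 0.4, "tz": 0, "wx": 0, "wy": 0, "wz": 1.95},
    {"tx": -0.01, "ty": 0.4, "tz": 0, "wx": 0, "wy": 0, "wz": 1.95},
    {"tx": -0.01, "ty": 0.4, "tz": 0, "wx": 0, "wy": 0, "wz": 1.95},
    {"tx": -0.01, "ty": 0.4, "tz": 0, "wx": 0, "wy": 0, "wz": 1.95},
    {"tx": -0.01, "ty": 0.4, "tz": 0, "wx": 0, "wy": 0, "wz": 1.95},
  ],
)

```text
time_s: 10.9
position: [0.5216, 0.0164, 0.1056]
ee_rot: [[-0.957, -0.289, -0.0], [-0.289, 0.957, -0.001], [0.0, -0.001, -1.0]]
force: [-0.4, 0.6, -0.6]
width: 0.0176
gripper_force: 10.0
```

>>> arm_command(
  increments=[
    {"tx": -0.01, "ty": 0.4, "tz": 0, "wx": 0, "wy": 0, "wz": 1.95},
    {"tx": -0.01, "ty": 0.3, "tz": 0, "wx": 0, "wy": 0, "wz": 1.45},
    {"tx": 0, "ty": 0.1, "tz": 0, "wx": 0, "wy": 0, "wz": 0.5},
    {"tx": 0, "ty": 0.1, "tz": 0, "wx": 0, "wy": 0, "wz": 0.5},
    {"tx": 0, "ty": 0, "tz": 0, "wx": 0, "wy": 0, "wz": 0},
  ],
)

```text
time_s: 11.52
position: [0.5192, 0.0254, 0.1056]
ee_rot: [[-0.976, -0.216, -0.001], [-0.216, 0.976, -0.0], [0.001, 0.0, -1.0]]
force: [-5.6, -0.4, 3.4]
width: 0.0179
gripper_force: 10.0
```

```bash
python3 avg.py
```

```text
t 11.925 pos [0.5193 0.0254 0.1056] F [-5.44 -0.03  2.96] tool F [ 5.32  1.14 -2.96] std [0.52 0.35 0.44] ang 12.27 rad 0.1205 toolang 12.45
```

>>> arm_command(
  increments=[
    {"tx": 0.03, "ty": 0.12, "tz": 0, "wx": 0, "wy": 0, "wz": 0.57},
    {"tx": 0.02, "ty": 0.12, "tz": 0, "wx": 0, "wy": 0, "wz": 0.57},
    {"tx": 0, "ty": 0.12, "tz": 0, "wx": 0, "wy": 0, "wz": 0.57},
    {"tx": 0, "ty": 0.12, "tz": 0, "wx": 0, "wy": 0, "wz": 0.57},
    {"tx": 0, "ty": 0.12, "tz": 0, "wx": 0, "wy": 0, "wz": 0.57},
  ],
)

```text
time_s: 12.55
position: [0.518, 0.0313, 0.1057]
ee_rot: [[-0.986, -0.166, 0.0], [-0.166, 0.986, 0.0], [-0.0, -0.0, -1.0]]
force: [-1.4, -0.0, -1.2]
width: 0.0176
gripper_force: 10.0
```

>>> arm_command(
  increments=[
    {"tx": 0, "ty": 0.12, "tz": 0, "wx": 0, "wy": 0, "wz": 0.57},
    {"tx": 0, "ty": 0.12, "tz": 0, "wx": 0, "wy": 0, "wz": 0.57},
    {"tx": 0, "ty": 0.12, "tz": 0, "wx": 0, "wy": 0, "wz": 0.57},
    {"tx": 0, "ty": 0.12, "tz": 0, "wx": 0, "wy": 0, "wz": 0.57},
    {"tx": 0, "ty": 0.12, "tz": 0, "wx": 0, "wy": 0, "wz": 0.57},
  ],
)

```text
time_s: 13.18
position: [0.5171, 0.0372, 0.1057]
ee_rot: [[-0.993, -0.117, 0.0], [-0.117, 0.993, 0.0], [-0.0, -0.0, -1.0]]
force: [1.1, 0.7, -2.4]
width: 0.0177
gripper_force: 10.0
```

>>> arm_command(
  increments=[
    {"tx": 0, "ty": 0.12, "tz": 0, "wx": 0, "wy": 0, "wz": 0.57},
    {"tx": 0, "ty": 0.12, "tz": 0, "wx": 0, "wy": 0, "wz": 0.57},
    {"tx": 0, "ty": 0.12, "tz": 0, "wx": 0, "wy": 0, "wz": 0.57},
    {"tx": 0, "ty": 0.12, "tz": 0, "wx": 0, "wy": 0, "wz": 0.57},
    {"tx": 0, "ty": 0.12, "tz": 0, "wx": 0, "wy": 0, "wz": 0.57},
  ],
)

```text
time_s: 13.8
position: [0.5165, 0.0432, 0.1057]
ee_rot: [[-0.998, -0.067, 0.0], [-0.067, 0.998, -0.0], [-0.0, -0.0, -1.0]]
force: [3.1, 0.3, -3.8]
width: 0.0179
gripper_force: 10.0
```

>>> arm_command(
  increments=[
    {"tx": -0.01, "ty": 0.12, "tz": 0, "wx": 0, "wy": 0, "wz": 0.57},
    {"tx": -0.01, "ty": 0.12, "tz": 0, "wx": 0, "wy": 0, "wz": 0.57},
    {"tx": -0.01, "ty": 0.12, "tz": 0, "wx": 0, "wy": 0, "wz": 0.57},
    {"tx": -0.01, "ty": 0.12, "tz": 0, "wx": 0, "wy": 0, "wz": 0.57},
    {"tx": 0, "ty": 0.12, "tz": 0, "wx": 0, "wy": 0, "wz": 0.57},
  ],
)

```text
time_s: 14.42
position: [0.5163, 0.0492, 0.1056]
ee_rot: [[-1.0, -0.018, -0.0], [-0.018, 1.0, -0.0], [0.0, 0.0, -1.0]]
force: [-0.4, 0.0, -0.7]
width: 0.0176
gripper_force: 10.0
```

>>> arm_command(
  increments=[
    {"tx": 0, "ty": 0.12, "tz": 0, "wx": 0, "wy": 0, "wz": 0.57},
    {"tx": 0, "ty": 0.12, "tz": 0, "wx": 0, "wy": 0, "wz": 0.57},
    {"tx": 0, "ty": 0.12, "tz": 0, "wx": 0, "wy": 0, "wz": 0.57},
    {"tx": 0, "ty": 0.12, "tz": 0, "wx": 0, "wy": 0, "wz": 0.57},
    {"tx": 0, "ty": 0.12, "tz": 0, "wx": 0, "wy": 0, "wz": 0.57},
  ],
)

```text
time_s: 15.05
position: [0.5163, 0.0552, 0.1056]
ee_rot: [[-0.999, 0.032, -0.0], [0.032, 0.999, -0.0], [0.0, -0.0, -1.0]]
force: [-2.2, 0.1, 1.0]
width: 0.0177
gripper_force: 10.0
```

>>> arm_command(
  increments=[
    {"tx": 0.01, "ty": 0.12, "tz": 0, "wx": 0, "wy": 0, "wz": 0.57},
    {"tx": 0.01, "ty": 0.12, "tz": 0, "wx": 0, "wy": 0, "wz": 0.57},
    {"tx": 0, "ty": 0.12, "tz": 0, "wx": 0, "wy": 0, "wz": 0.57},
    {"tx": 0, "ty": 0.12, "tz": 0, "wx": 0, "wy": 0, "wz": 0.57},
    {"tx": 0, "ty": 0.12, "tz": 0, "wx": 0, "wy": 0, "wz": 0.57},
  ],
)

```text
time_s: 15.68
position: [0.5167, 0.0612, 0.1056]
ee_rot: [[-0.997, 0.082, 0.0], [0.082, 0.997, -0.0], [-0.0, -0.0, -1.0]]
force: [-0.6, -0.2, 0.5]
width: 0.0179
gripper_force: 10.0
```

>>> arm_command(
  increments=[
    {"tx": 0, "ty": 0.1, "tz": 0, "wx": 0, "wy": 0, "wz": 0.48},
    {"tx": 0, "ty": 0.1, "tz": 0, "wx": 0, "wy": 0, "wz": 0.48},
    {"tx": 0, "ty": 0.1, "tz": 0, "wx": 0, "wy": 0, "wz": 0.48},
    {"tx": 0, "ty": 0.1, "tz": 0, "wx": 0, "wy": 0, "wz": 0.48},
    {"tx": 0, "ty": 0.1, "tz": 0, "wx": 0, "wy": 0, "wz": 0.48},
  ],
)

```text
time_s: 16.3
position: [0.5172, 0.0662, 0.1056]
ee_rot: [[-0.992, 0.123, 0.0], [0.123, 0.992, 0.0], [-0.0, 0.0, -1.0]]
force: [0.0, 0.2, -0.7]
width: 0.0177
gripper_force: 10.0
```

>>> arm_command(
  increments=[
    {"tx": 0, "ty": 0.1, "tz": 0, "wx": 0, "wy": 0, "wz": 0.48},
    {"tx": 0, "ty": 0.1, "tz": 0, "wx": 0, "wy": 0, "wz": 0.48},
    {"tx": 0, "ty": 0.1, "tz": 0, "wx": 0, "wy": 0, "wz": 0.48},
    {"tx": 0, "ty": 0.1, "tz": 0, "wx": 0, "wy": 0, "wz": 0.48},
    {"tx": 0, "ty": 0.1, "tz": 0, "wx": 0, "wy": 0, "wz": 0.48},
  ],
)

```text
time_s: 16.92
position: [0.5179, 0.0711, 0.1056]
ee_rot: [[-0.986, 0.165, 0.0], [0.165, 0.986, 0.0], [-0.0, 0.0, -1.0]]
force: [0.1, -0.9, -0.8]
width: 0.0179
gripper_force: 10.0
```

>>> arm_command(
  increments=[
    {"tx": 0, "ty": 0.08, "tz": 0, "wx": 0, "wy": 0, "wz": 0.38},
    {"tx": 0, "ty": 0.08, "tz": 0, "wx": 0, "wy": 0, "wz": 0.38},
    {"tx": 0, "ty": 0.08, "tz": 0, "wx": 0, "wy": 0, "wz": 0.38},
    {"tx": 0, "ty": 0.08, "tz": 0, "wx": 0, "wy": 0, "wz": 0.38},
    {"tx": 0, "ty": 0.08, "tz": 0, "wx": 0, "wy": 0, "wz": 0.38},
  ],
)

```text
time_s: 17.55
position: [0.5185, 0.0748, 0.1056]
ee_rot: [[-0.98, 0.197, -0.0], [0.197, 0.98, -0.0], [0.0, -0.0, -1.0]]
force: [0.3, -3.3, -1.0]
width: 0.0177
gripper_force: 10.0
```

>>> arm_command(
  increments=[
    {"tx": 0, "ty": 0.08, "tz": 0, "wx": 0, "wy": 0, "wz": 0.38},
    {"tx": 0, "ty": 0.08, "tz": 0, "wx": 0, "wy": 0, "wz": 0.38},
    {"tx": 0, "ty": 0.08, "tz": 0, "wx": 0, "wy": 0, "wz": 0.38},
    {"tx": 0, "ty": 0, "tz": 0, "wx": 0, "wy": 0, "wz": 0},
    {"tx": 0, "ty": 0, "tz": 0, "wx": 0, "wy": 0, "wz": 0},
  ],
)

```text
time_s: 18.18
position: [0.519, 0.0771, 0.1056]
ee_rot: [[-0.976, 0.217, -0.0], [0.217, 0.976, -0.0], [0.0, -0.0, -1.0]]
force: [-0.1, -5.5, -1.5]
width: 0.0178
gripper_force: 10.0
```

```bash
python3 avg.py
```

```text
t 18.575 pos [0.519  0.0771 0.1056] F [-0.12 -5.8  -0.7 ] tool F [-1.14 -5.69  0.7 ] std [0.64 0.48 0.45] ang -12.46 rad 0.1209 toolang -12.51
```

>>> arm_command(
  increments=[
    {"tx": 0, "ty": 0.08, "tz": 0, "wx": 0, "wy": 0, "wz": 0.38},
    {"tx": 0, "ty": 0.06, "tz": 0, "wx": 0, "wy": 0, "wz": 0.28},
    {"tx": 0, "ty": 0, "tz": 0, "wx": 0, "wy": 0, "wz": 0},
    {"tx": 0, "ty": 0, "tz": 0, "wx": 0, "wy": 0, "wz": 0},
    {"tx": 0, "ty": 0, "tz": 0, "wx": 0, "wy": 0, "wz": 0},
  ],
)

```text
time_s: 19.2
position: [0.5193, 0.0782, 0.1056]
ee_rot: [[-0.974, 0.228, -0.0], [0.228, 0.974, -0.001], [0.0, -0.001, -1.0]]
force: [0.1, -7.6, 0.3]
width: 0.0172
gripper_force: 10.0
```

```bash
python3 avg.py
```

```text
t 19.6 pos [0.5193 0.0782 0.1056] F [-0.16 -7.45 -0.48] tool F [-1.54 -7.29  0.48] std [0.37 0.37 0.71] ang -13.01 rad 0.1208 toolang -13.17
```

>>> arm_command(
  increments=[
    {"tx": -0.01, "ty": -0.4, "tz": 0, "wx": 0, "wy": 0, "wz": -1.9},
    {"tx": -0.01, "ty": -0.4, "tz": 0, "wx": 0, "wy": 0, "wz": -1.9},
    {"tx": -0.01, "ty": -0.4, "tz": 0, "wx": 0, "wy": 0, "wz": -1.9},
    {"tx": -0.01, "ty": -0.4, "tz": 0, "wx": 0, "wy": 0, "wz": -1.9},
    {"tx": 0, "ty": -0.4, "tz": 0, "wx": 0, "wy": 0, "wz": -1.9},
  ],
)

```text
time_s: 20.23
position: [0.5166, 0.0593, 0.1057]
ee_rot: [[-0.998, 0.063, 0.0], [0.063, 0.998, 0.001], [-0.0, 0.001, -1.0]]
force: [1.7, 0.3, -2.6]
width: 0.0175
gripper_force: 10.0
```

>>> arm_command(
  increments=[
    {"tx": -0.01, "ty": -0.4, "tz": 0, "wx": 0, "wy": 0, "wz": -1.9},
    {"tx": -0.01, "ty": -0.4, "tz": 0, "wx": 0, "wy": 0, "wz": -1.9},
    {"tx": 0, "ty": -0.4, "tz": 0, "wx": 0, "wy": 0, "wz": -1.9},
    {"tx": 0, "ty": -0.4, "tz": 0, "wx": 0, "wy": 0, "wz": -1.9},
    {"tx": 0, "ty": -0.3, "tz": 0, "wx": 0, "wy": 0, "wz": -1.4},
  ],
)

```text
time_s: 20.85
position: [0.5169, 0.0402, 0.1057]
ee_rot: [[-0.996, -0.094, 0.001], [-0.094, 0.996, 0.001], [-0.001, 0.001, -1.0]]
force: [1.9, 0.2, -2.6]
width: 0.0175
gripper_force: 10.0
```

```bash
python3 avg.py
```

```text
t 21.25 pos [0.5169 0.04   0.1056] F [ 2.64 -0.02 -3.03] tool F [-2.62 -0.26  3.04] std [0.41 0.44 0.7 ] ang 5.23 rad 0.1207 toolang 5.33
```

>>> arm_command(
  increments=[
    {"tx": -0.01, "ty": -0.1, "tz": 0, "wx": 0, "wy": 0, "wz": -0.48},
    {"tx": -0.01, "ty": -0.1, "tz": 0, "wx": 0, "wy": 0, "wz": -0.48},
    {"tx": 0, "ty": -0.02, "tz": 0, "wx": 0, "wy": 0, "wz": -0.1},
    {"tx": 0, "ty": 0, "tz": 0, "wx": 0, "wy": 0, "wz": 0},
    {"tx": 0, "ty": 0, "tz": 0, "wx": 0, "wy": 0, "wz": 0},
  ],
)

```text
time_s: 21.88
position: [0.5171, 0.0377, 0.1056]
ee_rot: [[-0.994, -0.111, 0.0], [-0.111, 0.994, -0.0], [-0.0, -0.0, -1.0]]
force: [3.1, -0.2, -3.2]
width: 0.0182
gripper_force: 10.0
```

>>> arm_command(
  increments=[
    {"tx": 0, "ty": 0, "tz": 0, "wx": 0, "wy": 0, "wz": 0},
    {"tx": 0, "ty": 0, "tz": 0, "wx": 0, "wy": 0, "wz": 0},
    {"tx": 0, "ty": 0, "tz": 0, "wx": 0, "wy": 0, "wz": 0},
    {"tx": 0, "ty": 0, "tz": 0, "wx": 0, "wy": 0, "wz": 0},
    {"tx": 0, "ty": 0, "tz": 0, "wx": 0, "wy": 0, "wz": 0},
  ],
  claw=0.3,
)

```text
time_s: 22.5
position: [0.517, 0.0377, 0.1056]
ee_rot: [[-0.994, -0.111, -0.0], [-0.111, 0.994, -0.0], [0.0, 0.0, -1.0]]
force: [-0.1, 0.2, 0.6]
width: 0.0596
gripper_force: 0.0
```

>>> arm_command(
  increments=[
    {"tx": 0, "ty": 0, "tz": -1.5, "wx": 0, "wy": 0, "wz": 0},
    {"tx": 0, "ty": 0, "tz": -3, "wx": 0, "wy": 0, "wz": 0},
    {"tx": 0, "ty": 0, "tz": -3, "wx": 0, "wy": 0, "wz": 0},
    {"tx": 0, "ty": 0, "tz": -3, "wx": 0, "wy": 0, "wz": 0},
    {"tx": 0, "ty": 0, "tz": 0, "wx": 0, "wy": 0, "wz": 0},
  ],
)

```text
time_s: 23.12
position: [0.5181, 0.0378, 0.2134]
ee_rot: [[-0.994, -0.112, 0.005], [-0.112, 0.994, -0.0], [-0.005, -0.001, -1.0]]
force: [-0.2, 0.3, -0.3]
width: 0.0604
gripper_force: 0.0
```

>>> arm_command(
  increments=[
    {"tx": -1.04, "ty": -5.07, "tz": 0, "wx": 0, "wy": 0, "wz": 0},
    {"tx": -1.04, "ty": -5.07, "tz": 0, "wx": 0, "wy": 0, "wz": 0},
    {"tx": -1.04, "ty": -5.07, "tz": 0, "wx": 0, "wy": 0, "wz": 0},
    {"tx": -1.04, "ty": -5.07, "tz": 0, "wx": 0, "wy": 0, "wz": 0},
    {"tx": -1.04, "ty": -5.07, "tz": 0, "wx": 0, "wy": 0, "wz": 0},
  ],
  claw=-1,
)

```text
time_s: 23.75
position: [0.5969, -0.2099, 0.2098]
ee_rot: [[-0.994, -0.111, -0.001], [-0.111, 0.994, 0.001], [0.001, 0.001, -1.0]]
force: [0.3, 0.3, 0.3]
width: 0.0146
gripper_force: 0.0
```

Run:
```python
from m import *
snap('top','t1');snap('scene','s1');s=manip.get_state();print(s['position'],s['width'])
for n,f,b in(('top','t1',(205,280,150,215)),('scene','s1',(205,290,180,265))):
    C=cloud(n,f,*b);z=C[:,2]
    hd=C[(np.hypot(C[:,0]-.517,C[:,1]-.038)<.04)&(z>.085)];print(' handle',med(hd))
a=cv2.imread('pics/t1.png')[110:230,200:360];b=cv2.imread('pics/s1.png')[150:270,150:310]
cv2.imwrite('pics/c1.png',np.hstack([cv2.resize(q,(400,300),interpolation=2) for q in(a,b)]))
```

```text
[ 0.5971909  -0.21238293  0.20940455] 0.006895732991911814
 handle (array([0.5152, 0.0359, 0.1223]), 28)
 handle (array([0.5222, 0.0409, 0.1111]), 55)
```

View pics/c1.png

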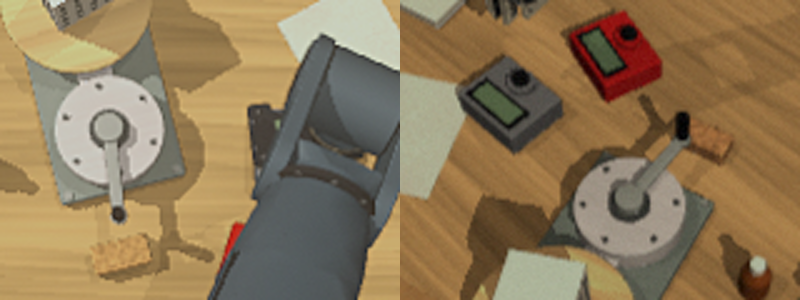

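The crank rests where I left it: arm straight, handle at crop (119,214). The grey readout's button is clear at crop (519,77) in the scene view. I go down to just above it.

>>> arm_command(
  increments=[
    {"tx": 0, "ty": 0, "tz": 3, "wx": 0, "wy": 0, "wz": 0},
    {"tx": 0, "ty": 0, "tz": 3, "wx": 0, "wy": 0, "wz": 0},
    {"tx": 0, "ty": 0, "tz": 3, "wx": 0, "wy": 0, "wz": 0},
    {"tx": 0, "ty": 0, "tz": 2, "wx": 0, "wy": 0, "wz": 0},
    {"tx": 0, "ty": 0, "tz": 0, "wx": 0, "wy": 0, "wz": 0},
  ],
)

```text
time_s: 24.48
position: [0.5963, -0.2078, 0.0993]
ee_rot: [[-0.994, -0.112, -0.003], [-0.112, 0.994, 0.001], [0.002, 0.001, -1.0]]
force: [-0.1, 0.2, 0.3]
width: 0.0003
gripper_force: 0.0
```

Run:
```python
from m import *
snap('scene','s2');s=manip.get_state();print(s['position'],s['width'],s['force'])
print(proj('scene',s['position']+[0,0,-.017]))
a=cv2.imread('pics/s2.png')[140:230,140:260]
cv2.imwrite('pics/c2.png',cv2.resize(a,(720,540),interpolation=2))
```

```text
[ 0.59697497 -0.20814266  0.10061525] 0.00034442300938224894 [ 1.22831517 -0.5478834   0.01469943]
(np.float64(196.9937578111707), np.float64(177.7114142353753))
```

View pics/c2.png

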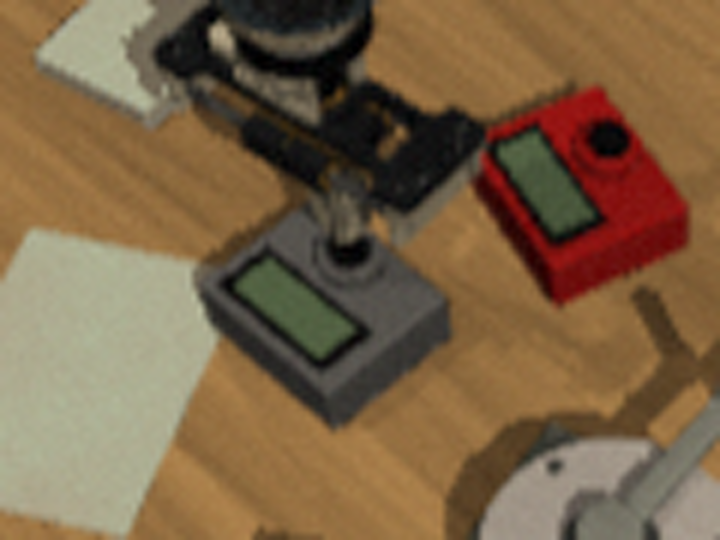

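The closed fingers stand right over the black button, crop (346,245). Now I press.

>>> arm_command(
  increments=[
    {"tx": 0, "ty": 0, "tz": 0.6, "wx": 0, "wy": 0, "wz": 0},
    {"tx": 0, "ty": 0, "tz": 0.5, "wx": 0, "wy": 0, "wz": 0},
    {"tx": 0, "ty": 0, "tz": 0.3, "wx": 0, "wy": 0, "wz": 0},
    {"tx": 0, "ty": 0, "tz": 0.3, "wx": 0, "wy": 0, "wz": 0},
    {"tx": 0, "ty": 0, "tz": 0.2, "wx": 0, "wy": 0, "wz": 0},
  ],
)

```text
time_s: 25.15
position: [0.5971, -0.2084, 0.0817]
ee_rot: [[-0.994, -0.112, 0.0], [-0.112, 0.994, -0.0], [-0.0, -0.0, -1.0]]
force: [-1.8, 0.6, 3.0]
width: 0.0005
gripper_force: 1.4
```

>>> arm_command(
  increments=[
    {"tx": 0, "ty": 0, "tz": 0.1, "wx": 0, "wy": 0, "wz": 0},
    {"tx": 0, "ty": 0, "tz": 0.1, "wx": 0, "wy": 0, "wz": 0},
    {"tx": 0, "ty": 0, "tz": 0.1, "wx": 0, "wy": 0, "wz": 0},
    {"tx": 0, "ty": 0, "tz": 0.1, "wx": 0, "wy": 0, "wz": 0},
    {"tx": 0, "ty": 0, "tz": 0, "wx": 0, "wy": 0, "wz": 0},
  ],
)

```text
time_s: 25.78
position: [0.5971, -0.2084, 0.0782]
ee_rot: [[-0.994, -0.112, 0.0], [-0.112, 0.994, -0.0], [-0.0, -0.0, -1.0]]
force: [-3.2, 1.6, 9.3]
width: -0.0001
gripper_force: 4.7
```

>>> arm_command(
  increments=[
    {"tx": 0, "ty": 0, "tz": 0.04, "wx": 0, "wy": 0, "wz": 0},
    {"tx": 0, "ty": 0, "tz": 0, "wx": 0, "wy": 0, "wz": 0},
    {"tx": 0, "ty": 0, "tz": 0, "wx": 0, "wy": 0, "wz": 0},
    {"tx": 0, "ty": 0, "tz": 0, "wx": 0, "wy": 0, "wz": 0},
    {"tx": 0, "ty": 0, "tz": 0, "wx": 0, "wy": 0, "wz": 0},
  ],
)

```text
time_s: 26.4
position: [0.5971, -0.2084, 0.0782]
ee_rot: [[-0.994, -0.112, 0.0], [-0.112, 0.994, -0.0], [-0.0, -0.0, -1.0]]
force: [-5.6, 1.9, 12.1]
width: 0.0005
gripper_force: 6.3
```

>>> arm_command(
  increments=[
    {"tx": 0, "ty": 0, "tz": -0.5, "wx": 0, "wy": 0, "wz": 0},
    {"tx": 0, "ty": 0, "tz": -1, "wx": 0, "wy": 0, "wz": 0},
    {"tx": 0, "ty": 0, "tz": -3, "wx": 0, "wy": 0, "wz": 0},
    {"tx": 0, "ty": 0, "tz": -3, "wx": 0, "wy": 0, "wz": 0},
    {"tx": 0, "ty": 0, "tz": -3, "wx": 0, "wy": 0, "wz": 0},
  ],
)

```text
time_s: 27.02
position: [0.5969, -0.2083, 0.1833]
ee_rot: [[-0.994, -0.111, -0.0], [-0.111, 0.994, 0.0], [0.0, 0.0, -1.0]]
force: [0.5, -0.2, 0.1]
width: 0.0004
gripper_force: 0.0
```

>>> arm_command(
  increments=[
    {"tx": 0, "ty": 0, "tz": 0, "wx": 0, "wy": 0, "wz": 0},
    {"tx": 0, "ty": 0, "tz": 0, "wx": 0, "wy": 0, "wz": 0},
    {"tx": 0, "ty": 0, "tz": 0, "wx": 0, "wy": 0, "wz": 0},
    {"tx": 0, "ty": 0, "tz": 0, "wx": 0, "wy": 0, "wz": 0},
    {"tx": 0, "ty": 0, "tz": 0, "wx": 0, "wy": 0, "wz": 0},
  ],
)

```text
time_s: 27.65
position: [0.5969, -0.2083, 0.1818]
ee_rot: [[-0.994, -0.111, -0.001], [-0.111, 0.994, 0.0], [0.0, 0.0, -1.0]]
force: [0.3, 0.1, 0.9]
width: 0.0005
gripper_force: 0.0
```

Run:
```python
from m import *
snap('scene','s3');snap('top','t3')
for n,f,b in(('top','t3',(205,280,150,215)),('scene','s3',(205,290,180,265))):
    C=cloud(n,f,*b);z=C[:,2];print(med(C[(np.hypot(C[:,0]-.517,C[:,1]-.038)<.04)&(z>.085)]))
C=cloud('scene','s3',170,220,168,212);bt=C[np.hypot(C[:,0]-.597,C[:,1]+.208)<.008];print('button z',bt[:,2].mean())
print(manip.get_state()['position'],manip.get_state()['force'])
```

```text
(array([0.5156, 0.0359, 0.1228]), 27)
(array([0.5224, 0.0409, 0.1103]), 57)
button z 0.06588073927421739
[ 0.59695405 -0.20832618  0.18203656] [-0.39730327  0.0696748   0.81717916]
```

The button went fully down (12 N, no further travel) and is up again, and the crank has not moved. I am handing in the job.

```bash
python3 -c "
from plant import manip
print(manip.close_job())"
```

```text
the job is handed in; nothing more can be done
None
```

I felt both ends of the crank's play at about 7–8 N, left the crank in the middle and let go, then pressed the zero button fully and released it. The job is handed in, with no verdict returned.

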